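# Pack the service kit: load, stack and lock the totes

### The arm

A 7-joint arm with a two-finger parallel gripper is mounted at the origin on a cart in front of the work surface, level with it; the furniture and walls round the work are solid. World frame = base frame: x ahead of the robot, y to its left, z up, the work surface at z = 0. Lengths are in m, angles in rad, forces in N, time in s.
With the tool pointing down it reaches from about 0.425 to 0.925 m from the base axis. Payload 6.8 kg.
Tool frame: the origin (TCP) lies at the very end of the fingers, on their centre line; the grasp point (between the pads) lies 19 mm behind it; z points along the fingers, y is the line along which they close (so a half turn about z gives the same grasp; the last joint's range is limited). The gripper opens to 85 mm and grips with 20 to 120 N. Pads are 22 mm wide; open, the fingers measure 114 mm over their backs; the gripper's body (76 mm by 85 mm) begins 54 mm behind the grasp point. The pads swing forward as they close: fully open they stand 13 mm farther back than shut.
Start: joints at [1.048, 0.477, 0.022, 1.555, -0.011, 1.109, -0.083], TCP at [0.272, -0.618, 0.231] pointing down, gripper open.
Joint ranges: [-2.96, 2.96], [-0.34, 2.1], [-1.41, 1.46], [0.24, 2.44], [-1.37, 4.51], [0.17, 1.92], [-2.96, 2.96]. Speed limits (rad/s): [2.39, 2.39, 3.14, 3.14, 3.14, 3.14, 3.14].

### API

Orientations are given as a unit quaternion [w, x, y, z].
In Python, from station import bot gives the robot as it stands. The module is installed in compiled form; this text tells all that it offers.
- The arm moves only by the shell command python3 -m jog 'ROWS' [OPENING] [FORCE]. ROWS is JSON, a list of rows, each a list of 4 numbers: the shift along the tool's x, y, z in cm, then the turn about the tool's z in rad. In form: [[x, y, z, spin], ...]. A call has 1 to 20 rows; each row is the pose to reach, as a shift and turn from the pose commanded when the call began, along the tool's axes at that moment; what a row does not reach only later rows make up. A row lasts 1/12 s, in which the tool goes at most 41.7 mm and 7.16 degrees, less where a joint would pass 70% of its speed; a pose out of reach is approached as far as the arm can. A call with a gripper value outside its range is refused whole. OPENING is the closure, from -1 (fully open) to 1 (shut), set as the call begins (- or left out, the last holds). The fingers move at their own pace and stop on an object; FORCE is the grip in N (left out, the last holds). Time passes only in rows, so rows that repeat a pose let the fingers close. It gives the time, the measured TCP pose, the force, the opening and the grip force at its end, in the units of the state.
- bot.get_obs(): the state, without advancing time (a new reading comes with each control period).
- bot.read_camera(name): name is "scene" or "top"; returns a dict with "pixels" (420x560x3 uint8, red, green, blue), "depth" (420x560 float32, m along the optical axis (not along the pixel's ray), 0 where there is no reading), "fovy" (degrees; the focal length in pixels is half the picture's height over the tangent of half this angle, whatever the lens; pixels are square), "cx", "cy" (the principal point, pixels), "distortion" ([k1, k2, p1, p2, k3] as OpenCV has them; the pictures are not rectified), "pose" (4x4, takes a point from camera to world coordinates). Camera axes: x right, y down, z forward; pixel columns grow to the right and rows downward; lengths in m; the calibration is good to about 2 mm. A picture is of the moment at which its call begins.
- bot.hand_in(): hands the job in; it is judged then, once.
The state is a dict: "t": time; "q": joint angles; "joint_vel": joint speeds; "joint_torque": joint torques, N m; "eef_pos": TCP position; "tool_rot": TCP orientation; "contact_force": force on the tool from outside, world axes, zero at the start; "torque": the same for the moment, N m; "gripper_width": opening from 0.0 (shut) to 1.0 (fully open); "grasp_force": force on a finger pad.
Only numpy, scipy, OpenCV 4.12 (cv2) and the standard library are available. Lean on these libraries where they do the work, as an engineer would, in place of code of your own. Each camera call takes 0.05 s, during which the arm holds its last target. There are 200 camera calls.

### The job

Pack the service kit in the carrier: put the screwdrivers lying on the bench in the bottom tote, the tweezers in the middle one and the test probes in the top one, and build the totes up in the carrier so that each stands on the one below instead of nesting into it. Then swing the keeper bar over the stack until it has snapped fully home in its catch. Leave the other things on the bench alone.

Things in the scene. Friction and masses are not known exactly. Their poses are not given: they have to be found in the camera images.
- carrier: Fixed stack carrier: plywood base 262 x 124 x 12 mm with low lips and two end uprights 144 mm high at x = +-112 mm (catch stop up to 168). Origin: middle of underside, on the bench; x along its length to the catch upright (robot's left), y about to the robot. Totes stand centred, length along x; undersides of bottom, middle, top tote 12, 54, 96 mm above the bench, top rim 146.
- keeper (a joint): Keeper bar: level round steel bar, 12 mm thick, axis 158 mm above the bench, on a vertical hinge on the carrier's -x (right) upright. 0 = shut, along the carrier over the stack, resting between sprung ball and end stop of the catch; grows (rad) as it swings open, clockwise from above, to 1.9. Stays where left; starts at 1.45 to 1.65. Near 0.08 rad it must ride over the ball: about 6 N at the knob.
- keeper_grip (a point): Middle of the keeper bar's black knob: upright, round, 16 mm thick, 32 mm high, from 166 to 198 mm above the bench; 125 mm from the hinge axis, moves with the bar.
- keeper_hinge (a point): Point on the vertical hinge axis of the keeper bar, at the height of the bar (158 mm).
- base_tote_l: Bottom tote, standing in the carrier (absent if base_tote_r is there). All totes are alike: grey plastic, 50 mm high, 188 x 132 mm over the rim, 165 x 109 mm at the foot, floor 2.5 mm, 0.16 to 0.26 kg. Origin: middle of the underside; z up; x along the length to the end with pull lip and white card (other end plain). It stands with this end to the carrier's catch side.
- base_tote_r: Bottom tote if present instead: same tote, card end to the hinge side. In every tote a divider runs along the middle (y = 0), 40 mm high; its upper 24 mm are a plain 12 mm thick grip (pinch it from above at the middle, fingers closing along y, 46 mm free to each wall); lower it is 25 mm thick. Beside it two compartments, 160 x 39 mm at the floor (y 12.5 to 52).
- tote_1: Empty tote on the bench, like base_tote_l; becomes middle or top one. Totes have stacking columns, 42 mm high, 31 mm wide, reaching 11 mm in from both long walls at x = +66 and -36 mm. Turned end for end (180 degrees) to the tote below, a tote stands on them, 42 mm higher, with 3 mm play all round; turned the same way it nests, only 26 mm higher, onto the contents.
- tote_2: The other empty tote on the bench, same as tote_1; becomes middle or top one.
- screwdriver_red: Precision screwdriver with red handle, 140 x 12 x 12 mm. Origin: middle of its length, on its underside; x along its length towards the tip. Grasp the middle of the handle, 33 mm from the origin towards -x. 18 to 45 g. May be absent.
- screwdriver_yellow: Precision screwdriver with yellow handle, 130 x 11 x 11 mm. Origin: middle of its length, on its underside; x along its length towards the tip. Grasp the middle of the handle, 30 mm from the origin towards -x. 18 to 45 g. May be absent.
- tweezers_steel: Bare steel tweezers lying flat, 125 x 13 x 10 mm. Origin: middle of its length, on its underside; x along its length towards the points. Grasp across the legs at the origin. 18 to 45 g. May be absent.
- tweezers_black: Black tweezers lying flat, 125 x 13 x 10 mm. Origin: middle of its length, on its underside; x along its length towards the points. Grasp across the legs at the origin. 18 to 45 g. May be absent.
- probe_red: Red test probe, 119 x 16 x 16 mm. Origin: middle of its length, on its underside; x along its length towards the tip. Grasp the handle (12 mm thick) at the origin. 18 to 45 g. May be absent.
- probe_black: Black test probe, 119 x 16 x 16 mm. Origin: middle of its length, on its underside; x along its length towards the tip. Grasp the handle (12 mm thick) at the origin. 18 to 45 g. May be absent.
- loupe: Bystander: black loupe, 39 mm across, 28 mm high. Leave alone.
- lens_cap: Bystander: black lens cap, 54 mm across, 8 mm high. Leave alone.
- tape: Bystander: roll of black tape, 58 mm across, 19 mm high. Leave alone.

How it is judged:
On the way, in this order (a step that is already met when the one before it is completed fails the run):
1. a tote stands, not nested, on the bottom one (((x of tote_1 in the frame of carrier between -0.015 and 0.015 m and y of tote_1 in the frame of carrier between -0.015 and 0.015 m and z of tote_1 in the frame of carrier between 0.048 and 0.061 m and angle between tote_1's own z axis and vertical below 0.06 rad) or (x of tote_2 in the frame of carrier between -0.015 and 0.015 m and y of tote_2 in the frame of carrier between -0.015 and 0.015 m and z of tote_2 in the frame of carrier between 0.048 and 0.061 m and angle between tote_2's own z axis and vertical below 0.06 rad))), for 0.2 s.
2. the other tote stands on top of it (((x of tote_1 in the frame of carrier between -0.015 and 0.015 m and y of tote_1 in the frame of carrier between -0.015 and 0.015 m and z of tote_1 in the frame of carrier between 0.048 and 0.061 m and angle between each of tote_1, tote_2's own z axis and vertical below 0.06 rad and x of tote_2 in the frame of carrier between -0.015 and 0.015 m and y of tote_2 in the frame of carrier between -0.015 and 0.015 m and z of tote_2 in the frame of carrier between 0.09 and 0.103 m) or (x of tote_2 in the frame of carrier between -0.015 and 0.015 m and y of tote_2 in the frame of carrier between -0.015 and 0.015 m and z of tote_2 in the frame of carrier between 0.048 and 0.061 m and angle between each of tote_2, tote_1's own z axis and vertical below 0.06 rad and x of tote_1 in the frame of carrier between -0.015 and 0.015 m and y of tote_1 in the frame of carrier between -0.015 and 0.015 m and z of tote_1 in the frame of carrier between 0.09 and 0.103 m))), for 0.2 s.
3. the keeper bar is shut in its catch (value of joint keeper below 0.03 rad), for 0.2 s.
At the end, for the whole second after the job is handed in: Bottom, middle and top tote stand level (0.06 rad) in the carrier, centred within 15 mm, undersides 12, 54 and 96 mm above the bench (within 6 mm); all screwdrivers present lie in the bottom, tweezers in the middle, probes in the top tote; keeper bar within 0.03 rad of shut; all at rest (((x of tote_1 in the frame of carrier between -0.015 and 0.015 m and y of tote_1 in the frame of carrier between -0.015 and 0.015 m and z of tote_1 in the frame of carrier between 0.048 and 0.061 m and angle between each of tote_1, tote_2's own z axis and vertical below 0.06 rad and x of tote_2 in the frame of carrier between -0.015 and 0.015 m and y of tote_2 in the frame of carrier between -0.015 and 0.015 m and z of tote_2 in the frame of carrier between 0.09 and 0.103 m) or (x of tote_2 in the frame of carrier between -0.015 and 0.015 m and y of tote_2 in the frame of carrier between -0.015 and 0.015 m and z of tote_2 in the frame of carrier between 0.048 and 0.061 m and angle between each of tote_2, tote_1's own z axis and vertical below 0.06 rad and x of tote_1 in the frame of carrier between -0.015 and 0.015 m and y of tote_1 in the frame of carrier between -0.015 and 0.015 m and z of tote_1 in the frame of carrier between 0.09 and 0.103 m)) and value of joint keeper below 0.03 rad and x of base_tote_l in the frame of carrier between -0.015 and 0.015 m and y of base_tote_l in the frame of carrier between -0.015 and 0.015 m and z of base_tote_l in the frame of carrier between 0.006 and 0.019 m and angle between each of base_tote_l, base_tote_r's own z axis and vertical below 0.06 rad and x of base_tote_r in the frame of carrier between -0.015 and 0.015 m and y of base_tote_r in the frame of carrier between -0.015 and 0.015 m and z of base_tote_r in the frame of carrier between 0.006 and 0.019 m and x of screwdriver_red in the frame of carrier between -0.085 and 0.085 m and y of screwdriver_red in the frame of carrier between -0.058 and 0.058 m and z of screwdriver_red in the frame of carrier between 0.008 and 0.046 m and x of screwdriver_yellow in the frame of carrier between -0.085 and 0.085 m and y of screwdriver_yellow in the frame of carrier between -0.058 and 0.058 m and z of screwdriver_yellow in the frame of carrier between 0.008 and 0.046 m and x of tweezers_steel in the frame of carrier between -0.085 and 0.085 m and y of tweezers_steel in the frame of carrier between -0.058 and 0.058 m and z of tweezers_steel in the frame of carrier between 0.05 and 0.088 m and x of tweezers_black in the frame of carrier between -0.085 and 0.085 m and y of tweezers_black in the frame of carrier between -0.058 and 0.058 m and z of tweezers_black in the frame of carrier between 0.05 and 0.088 m and x of probe_red in the frame of carrier between -0.085 and 0.085 m and y of probe_red in the frame of carrier between -0.058 and 0.058 m and z of probe_red in the frame of carrier between 0.092 and 0.13 m and x of probe_black in the frame of carrier between -0.085 and 0.085 m and y of probe_black in the frame of carrier between -0.058 and 0.058 m and z of probe_black in the frame of carrier between 0.092 and 0.13 m and linear speed of each of tote_1, tote_2 below 0.03 m/s); the robot touches nothing.
It fails at once if a bystander (loupe, lens cap, tape) was pushed more than 40 mm (distance of any of loupe, lens_cap, tape from where it was at the start of the episode above 0.04 m).
Of base_tote_l, base_tote_r only 1 to 1 are there at a start; the rules pass over those that are not, and their reading is None.
Of screwdriver_red, screwdriver_yellow, tweezers_steel, tweezers_black, probe_red, probe_black only 3 to 5 are there at a start; the rules pass over those that are not, and their reading is None.
At some moment in a run one of screwdriver_red, screwdriver_yellow, tweezers_steel, tweezers_black, probe_red, probe_black, tote_1, tote_2 may be knocked a few centimetres aside while the robot is not near it.
Once in a run the grip may slacken for a moment while it holds something.
It also fails if it takes over 210 s, if anything falls off the work surface, if the arm or the gripper's body presses on something with over 40 N, if the wrist force passes 120 N, or if a joint passes its speed limit or range.

## Working session

There is one attempt and no reset: what is moved stays moved. The work goes in short steps, Python scripts to look and compute and a shell command to move; the robot and the scene stay as the last step left them, time stands still between calls to the robot, and variables do not carry over. Pictures are saved under pics/ and viewed, at most 14 in all, crops included, and the job is handed in when it is done.

```bash
mkdir -p pics
cat > h.py <<'E'
import numpy as np, cv2
from station import bot
def cam(n):
    c=bot.read_camera(n); h=c["pixels"].shape[0]
    f=h/2/np.tan(np.radians(c["fovy"])/2)
    c["K"]=np.array([[f,0,c["cx"]],[0,f,c["cy"]],[0,0,1]]); c["D"]=np.array(c["distortion"],float); return c
def save(c,name): cv2.imwrite("pics/"+name,cv2.cvtColor(c["pixels"],cv2.COLOR_RGB2BGR))
def cast(c,uv,z):
    p=cv2.undistortPoints(np.array(uv,float).reshape(-1,1,2),c["K"],c["D"]).reshape(-1,2)
    T=np.array(c["pose"]); d=np.c_[p,np.ones(len(p))]@T[:3,:3].T; o=T[:3,3]
    return o+d*((z-o[2])/d[:,2])[:,None]
def cloud(c):
    v,u=np.mgrid[0:420,0:560]; p=cv2.undistortPoints(np.stack([u,v],-1).reshape(-1,1,2).astype(float),c["K"],c["D"]).reshape(-1,2)
    d=c["depth"].reshape(-1,1); T=np.array(c["pose"]); P=np.c_[p,np.ones(len(p))]*d
    return (P@T[:3,:3].T+T[:3,3]).reshape(420,560,3)
E
python3 - <<'E'
from h import *
for n in("top","scene"):
    c=cam(n);save(c,n+"0.png");print(n,np.round(c["pose"],3).tolist(),c["fovy"],c["D"])
o=bot.get_obs();print({k:np.round(v,3).tolist() for k,v in o.items()})
E
```

```text
top [[0.013, -0.989, 0.147, 0.39], [-0.999, -0.018, -0.027, 0.165], [0.029, -0.147, -0.989, 0.978], [0.0, 0.0, 0.0, 1.0]] 56.734921649595215 [-0.08649624  0.          0.          0.          0.        ]
scene [[-0.889, -0.27, 0.371, 0.152], [-0.459, 0.544, -0.703, 0.854], [-0.012, -0.795, -0.607, 0.712], [0.0, 0.0, 0.0, 1.0]] 57.380146480473556 [-0.09248911  0.          0.          0.          0.        ]
{'t': 0.1, 'q': [1.048, 0.478, 0.022, 1.556, -0.011, 1.109, -0.083], 'joint_vel': [-0.0, -0.001, -0.001, -0.003, -0.0, 0.001, -0.0], 'joint_torque': [0.004, -59.776, 1.614, -28.195, 0.013, 0.005, 0.0], 'eef_pos': [0.272, -0.617, 0.23], 'tool_rot': [-0.001, 0.979, 0.206, -0.0], 'contact_force': [-0.745, -0.228, -0.414], 'torque': [-0.025, 0.006, -0.037], 'grasp_force': 0.0, 'gripper_width': 1.005}
```

View pics/top0.png

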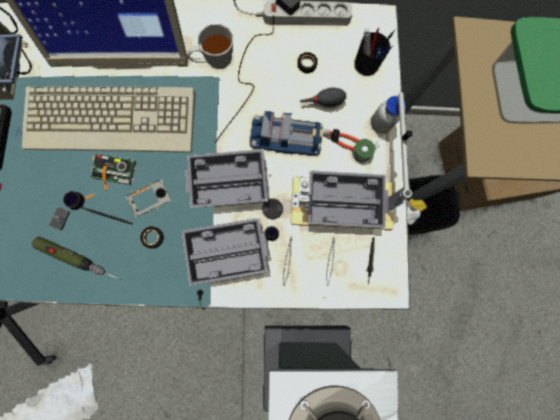

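View pics/scene0.png

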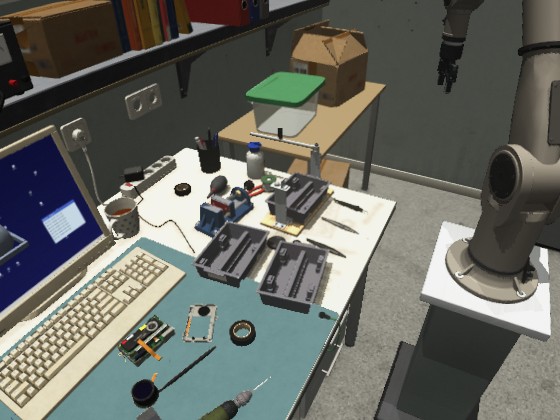

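Top: carrier at about (343,200) with keeper bar pointing away at (403,150); empty totes at (228,180) and (227,250); thin items at (287,260), (330,260), (371,260); round black things at (272,208), (272,233), (152,237). The scene view agrees with this. I'll enlarge the work area.

Run:
```python
from h import *
c=cam("top"); im=cv2.cvtColor(c["pixels"],cv2.COLOR_RGB2BGR)
cv2.imwrite("pics/top0c.png",cv2.resize(im[135:310,170:415],None,fx=3.2,fy=3.2,interpolation=cv2.INTER_CUBIC))
s=cam("scene"); im=cv2.cvtColor(s["pixels"],cv2.COLOR_RGB2BGR)
cv2.imwrite("pics/sc0c.png",cv2.resize(im[120:340,180:400],None,fx=2.7,fy=2.7,interpolation=cv2.INTER_CUBIC))
P=cloud(c)
for u,v in[(343,200),(228,180),(227,250),(287,260),(330,260),(371,265),(272,208),(272,233),(152,237),(403,110),(407,190),(298,200),(200,297),(105,214)]:
    print((u,v),np.round(P[v,u],3))
```

```text
(343, 200) [ 0.568 -0.014  0.048]
(228, 180) [0.614 0.269 0.04 ]
(227, 250) [0.442 0.265 0.041]
(287, 260) [ 0.421  0.119 -0.005]
(330, 260) [ 0.423  0.01  -0.003]
(371, 265) [ 0.411 -0.09   0.013]
(272, 208) [0.551 0.159 0.007]
(272, 233) [0.486 0.158 0.026]
(152, 237) [0.473 0.46  0.002]
(403, 110) [ 0.756 -0.133  0.163]
(407, 190) [ 0.57  -0.132  0.168]
(298, 200) [0.572 0.094 0.014]
(200, 297) [0.327 0.332 0.009]
(105, 214) [0.528 0.582 0.009]
```

View pics/top0c.png

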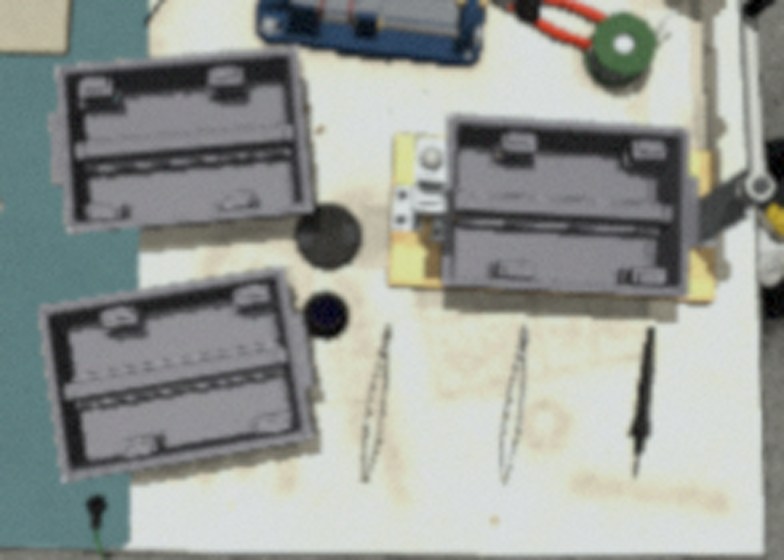

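View pics/sc0c.png

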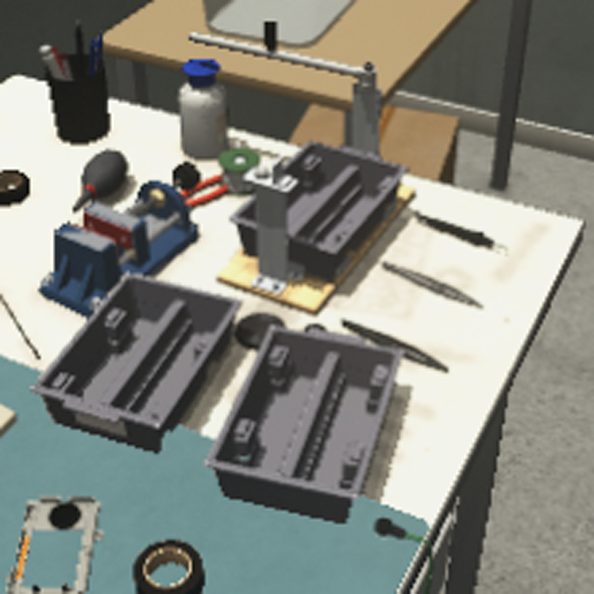

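All seen: black tweezers at top-image (287,260), steel tweezers (330,260), black probe (371,260), no screwdrivers; base tote's lip is at the hinge side (right); the far bench tote has its lip left (→ middle), the near one lip right (→ top). Now measuring.

```bash
cat > meas.py <<'E'
from h import *
def tote(c,roi,z,name):
    P=cloud(c); u0,v0,u1,v1=roi
    m=np.zeros((420,560),np.uint8); m[v0:v1,u0:u1]=((abs(P[...,2]-z)<.009))[v0:v1,u0:u1]*255
    m=cv2.morphologyEx(m,cv2.MORPH_OPEN,np.ones((2,2)))
    n,l,s,_=cv2.connectedComponentsWithStats(m); k=1+np.argmax(s[1:,4])
    v,u=np.nonzero(l==k); Q=cast(c,np.c_[u,v],z)[:,:2]
    (cx,cy),(w,h),a=cv2.minAreaRect((Q*1000).astype(np.float32))
    if w<h:w,h,a=h,w,a+90
    a=(a)%180
    d=np.array([np.cos(np.radians(a)),np.sin(np.radians(a))])
    t=(Q*1000-[cx,cy])@d; e=(Q*1000-[cx,cy])@[-d[1],d[0]]
    print(name,"rect c",round(cx,1),round(cy,1),"size",round(w,1),round(h,1),"ang",round(a,1),"long ext",np.round(np.percentile(t,[0,2,98,100]),1),"medz",np.round(np.median(P[v,u,2]),4))
def thin(c,roi,h,name,thr=60,hh=.006):
    g=c["pixels"].astype(int); u0,v0,u1,v1=roi
    lum=g.max(2); sub=lum[v0:v1,u0:u1]; bg=cv2.medianBlur(sub.astype(np.uint8),31).astype(int)
    m=((bg-sub)>thr).astype(np.uint8); m=cv2.morphologyEx(m,cv2.MORPH_CLOSE,np.ones((5,5)))
    n,l,s,_=cv2.connectedComponentsWithStats(m); k=1+np.argmax(s[1:,4]); v,u=np.nonzero(l==k)
    Q=cast(c,np.c_[u+u0,v+v0],hh)[:,:2]*1000
    (cx,cy),(w,h_),a=cv2.minAreaRect(Q.astype(np.float32))
    if w<h_:w,h_,a=h_,w,a+90
    vv=np.linalg.svd(Q-Q.mean(0),full_matrices=False)[2][0]
    print(name,"c",round(cx,1),round(cy,1),"mean",np.round(Q.mean(0),1),"size",round(w,1),round(h_,1),"ang",round(a%180,1),"pca",round(np.degrees(np.arctan2(vv[1],vv[0]))%180,1))
if __name__=="__main__":
    c=cam("top")
    tote(c,(175,140,285,215),.05,"far"); tote(c,(175,210,285,295),.05,"near"); tote(c,(300,160,398,238),.062,"base")
    thin(c,(278,232,300,292),10,"twz_L"); thin(c,(318,232,345,292),10,"twz_M"); thin(c,(360,232,385,292),10,"probe",hh=.008)
    P=cloud(c)
    m=(P[...,2]>.13)&(P[...,2]<.21)&(P[...,1]<.2)&(P[...,1]>-.2)
    m[:, :380]=0
    v,u=np.nonzero(m); print("bar pts",len(v)); 
    for r in range(90,205,8):
        k=v==r
        if k.any(): print(r,np.round(np.median(P[v[k],u[k]],0),3),end=' ')
E
python3 meas.py
```

```text
far rect c 615.2 272.7 size 194.2 132.5 ang 96.3 long ext [-97.1 -96.   95.   97.1] medz 0.0483
near rect c 436.8 266.1 size 194.7 132.6 ang 100.8 long ext [-97.4 -95.2  96.4  97.4] medz 0.0486
base rect c 566.4 -26.8 size 196.1 132.2 ang 88.2 long ext [-98.1 -98.   96.7  98.1] medz 0.0598
twz_L c 460.1 112.9 mean [461.  112.4] size 32.7 4.1 ang 175.4 pca 176.8
twz_M c 465.1 4.6 mean [464.3   4.6] size 20.3 5.0 ang 168.4 pca 172.8
probe c 432.3 -95.6 mean [438.3 -93.6] size 129.3 23.6 ang 171.5 pca 170.4
bar pts 735
98 [ 0.786 -0.129  0.161] 106 [ 0.766 -0.129  0.161] 114 [ 0.748 -0.13   0.159] 122 [ 0.728 -0.13   0.162] 130 [ 0.708 -0.131  0.163] 138 [ 0.685 -0.128  0.177] 146 [ 0.671 -0.13   0.162] 154 [ 0.653 -0.131  0.162] 162 [ 0.635 -0.131  0.161] 170 [ 0.617 -0.131  0.16 ] 178 [ 0.598 -0.13   0.162] 186 [ 0.58  -0.131  0.161] 194 [ 0.562 -0.129  0.162] 202 [ 0.549 -0.131  0.139]
```

```bash
cat > go.py <<'E'
from h import *
import sys
from scipy.spatial.transform import Rotation as R
def go(x,y,z,ang=None):
    o=bot.get_obs(); q=np.array(o["tool_rot"]); M=R.from_quat(q[[1,2,3,0]]).as_matrix()
    p=np.array(o["eef_pos"]); d=M.T@(np.array([x,y,z])-p)*100; a=np.degrees(np.arctan2(M[1,0],M[0,0]))
    s=0 if ang is None else -np.radians((ang-a+180)%360-180)
    print("at",np.round(p,4),"xang",round(a,1),"F",np.round(o["contact_force"],1),"w",round(float(o["gripper_width"]),3),"g",round(float(o["grasp_force"]),1),"t",round(float(o["t"]),1),"q7",round(float(o["q"][6]),2),"-> cm",np.round(d,2),"spin",round(s,3))
if __name__=="__main__": go(*[float(a) for a in sys.argv[1:]])
E
python3 go.py .6155 .2696 .25 96.3
python3 - <<'E'
from h import *
c=cam("top")
for n,a,b in(("L",(291.3,236.6),(283.4,285)),("M",(334,237.5),(327.8,285.6)),("probe",(373.8,237.5),(368.4,284))):
    Q=cast(c,[a,b],.006)[:,:2];d=Q[0]-Q[1];print(n,Q.mean(0).round(4),"len",np.linalg.norm(d).round(4),"ang",np.degrees(np.arctan2(d[1],d[0])).round(1))
E
```

```text
at [ 0.2719 -0.6175  0.2308] xang 23.8 F [-0.3  0.3 -1. ] w 1.0 g 0.0 t 0.2 q7 -0.08 -> cm [ 67.2  -67.34  -1.86] spin -1.266
L [0.4196 0.1185] len 0.1217 ang -8.7
M [0.4191 0.0094] len 0.121 ang -7.6
probe [ 0.4222 -0.0926] len 0.1178 ang -7.7
```

```bash
python3 -m jog '[[3,-3,-2,-0.1],[6,-6,-2,-0.2],[9,-9,-2,-0.3],[12,-12,-2,-0.4],[15,-15,-2,-0.5],[18,-18,-2,-0.6],[21,-21,-2,-0.7],[24,-24,-2,-0.8],[27,-27,-2,-0.9],[30,-30,-2,-1],[33,-33,-2,-1.1],[36,-36,-2,-1.2],[39,-39,-2,-1.266],[42,-42,-2,-1.266],[45,-45,-2,-1.266],[48,-48,-2,-1.266],[51,-51,-2,-1.266],[54,-54,-2,-1.266],[57,-57,-2,-1.266],[60,-60,-2,-1.266]]' -0.1 40; python3 go.py .6155 .2696 .20 96.3
```

```text
t: 1.97
eef_pos: [0.5729, 0.157, 0.2514]
tool_rot: [0.0, 0.667, 0.745, 0.0]
contact_force: [0.7, -0.4, -0.4]
gripper_width: 0.55
grasp_force: 0.0
at [0.5729 0.157  0.2514] xang 96.3 F [ 0.7 -0.4 -0.4] w 0.55 g 0.0 t 2.0 q7 -0.47 -> cm [10.73  5.46  5.14] spin -0.001
```

```bash
python3 -m jog '[[3,1.5,1,0],[6,3,3,0],[9,4.5,5,0],[10.7,5.4,7,0],[10.7,5.4,9,0],[10.7,5.4,10,0],[10.7,5.4,10,0],[10.7,5.4,10,0],[10.7,5.4,10,0]]'; python3 go.py .6155 .2696 .02 96.3
python3 - <<'E'
from h import *
from meas import tote
c=cam("top");save(c,"t1.png");im=cv2.imread("pics/t1.png");cv2.imwrite("pics/t1c.png",cv2.resize(im[130:300,175:290],None,fx=3.2,fy=3.2))
tote(c,(175,210,285,295),.05,"near")
E
```

```text
t: 2.72
eef_pos: [0.6153, 0.2667, 0.1528]
tool_rot: [0.001, 0.668, 0.744, 0.001]
contact_force: [-0.1, -0.1, -0.5]
gripper_width: 0.554
grasp_force: 0.0
at [0.6153 0.2667 0.1528] xang 96.2 F [-0.1 -0.1 -0.5] w 0.554 g 0.0 t 2.7 q7 -0.67 -> cm [ 0.28  0.03 13.28] spin -0.002
near rect c 436.8 266.1 size 194.7 132.7 ang 100.8 long ext [-97.4 -95.3  96.4  97.4] medz 0.0487
```

View pics/t1c.png

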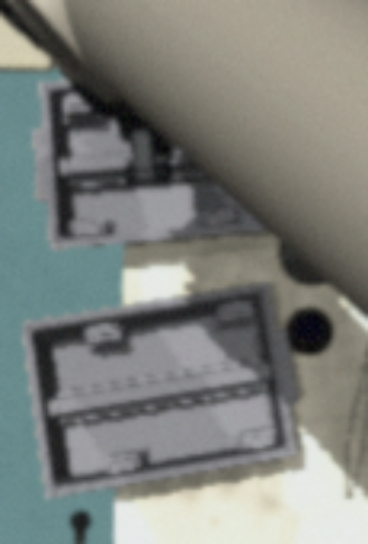

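The view (t1c) shows the gripper over the middle of the far tote, which hasn't moved; the fingers straddle the divider. Going down and gripping.

```bash
python3 -m jog '[[0.3,0,3,0],[0.3,0,6,0],[0.3,0,8,0],[0.3,0,10,0],[0.3,0,11,0],[0.3,0,12,0],[0.3,0,12.5,0],[0.3,0,13,0],[0.3,0,13.2,0],[0.3,0,13.2,0],[0.3,0,13.2,0]]'; python3 -m jog '[[0,0,0,0],[0,0,0,0],[0,0,0,0],[0,0,0,0],[0,0,0,0],[0,0,0,0],[0,0,0,0],[0,0,0,0]]' 1 90;  python3 go.py .6155 .2696 .25 88.2
```

```text
t: 3.68
eef_pos: [0.6145, 0.2707, 0.02]
tool_rot: [0.0, 0.667, 0.745, 0.0]
contact_force: [0.5, -1.5, 0.5]
gripper_width: 0.554
grasp_force: 0.0
t: 4.35
eef_pos: [0.6146, 0.2707, 0.0201]
tool_rot: [0.0, 0.667, 0.745, 0.001]
contact_force: [0.3, -0.4, 6.3]
gripper_width: 0.118
grasp_force: 88.7
at [0.6146 0.2707 0.0201] xang 96.3 F [ 0.3 -0.4  6.3] w 0.118 g 88.7 t 4.3 q7 -0.75 -> cm [ -0.12   0.11 -22.99] spin 0.141
```

```bash
python3 -m jog '[[0,0,-0.5,0],[0,0,-1.5,0],[0,0,-3,0],[0,0,-5,0],[0,0,-7,0],[0,0,-9,0],[0,0,-11,0],[0,0,-13,0],[0,0,-15,0],[0,0,-17,0],[0,0,-18.5,0],[0,0,-19.5,0],[0,0,-20,0],[0,0,-20,0],[0,0,-20,0]]' 1 90;  python3 go.py .5665 -.0225 .22 88.2
```

```text
t: 5.6
eef_pos: [0.6137, 0.2702, 0.2189]
tool_rot: [-0.0, 0.667, 0.745, -0.0]
contact_force: [0.1, 0.4, -2.7]
gripper_width: 0.115
grasp_force: 88.0
at [0.6137 0.2702 0.2189] xang 96.3 F [ 0.1  0.4 -2.7] w 0.115 g 88.0 t 5.6 q7 -0.64 -> cm [-28.58  -7.9   -0.09] spin 0.141
```

```bash
python3 -m jog '[[-0.5,-0.1,0,0],[-1.5,-0.4,0,0.01],[-3,-0.8,0,0.02],[-5,-1.4,0,0.03],[-7,-2,0,0.04],[-9,-2.5,0,0.05],[-11,-3,0,0.06],[-13,-3.6,0,0.07],[-15,-4.2,0,0.08],[-17,-4.7,0,0.09],[-19,-5.3,0,0.1],[-21,-5.8,0,0.11],[-23,-6.4,0,0.12],[-25,-6.9,0,0.13],[-26.5,-7.4,0,0.141],[-27.7,-7.7,0,0.141],[-28.4,-7.9,0,0.141],[-28.6,-7.9,0,0.141],[-28.6,-7.9,0,0.141],[-28.6,-7.9,0,0.141]]';  python3 go.py .5665 -.0225 .08 88.2
python3 - <<'E'
from h import *
c=cam("scene");save(c,"s2.png");im=cv2.imread("pics/s2.png");cv2.imwrite("pics/s2c.png",cv2.resize(im[90:320,170:400],None,fx=2.6,fy=2.6))
E
```

```text
t: 7.27
eef_pos: [0.567, -0.0212, 0.2194]
tool_rot: [-0.0, 0.717, 0.697, 0.0]
contact_force: [-0.1, 0.2, -3.2]
gripper_width: 0.119
grasp_force: 87.9
at [ 0.567  -0.0212  0.2194] xang 88.3 F [-0.1  0.2 -3.2] w 0.119 g 87.9 t 7.3 q7 -0.29 -> cm [-0.14 -0.06 13.94] spin 0.002
```

View pics/s2c.png

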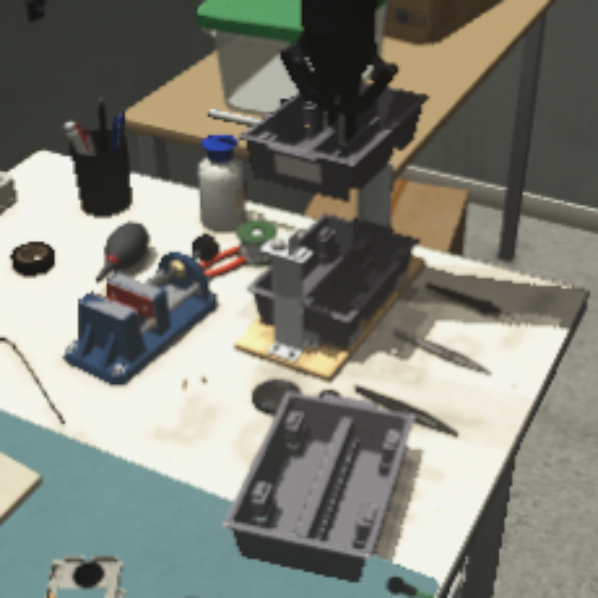

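The picture shows the tote held level over the carrier, its card end toward the catch. Lowering it.

```bash
python3 -m jog '[[-0.1,0,1,0],[-0.1,0,3,0],[-0.1,0,5,0],[-0.1,0,7,0],[-0.1,0,9,0],[-0.1,0,11,0],[-0.1,0,12.3,0],[-0.1,0,13,0],[-0.1,0,13.4,0],[-0.1,0,13.7,0],[-0.1,0,14,0],[-0.1,0,14,0],[-0.1,0,14,0]]'; python3 go.py .5665 -.0225 .074 88.2
```

```text
t: 8.4
eef_pos: [0.5673, -0.0235, 0.0799]
tool_rot: [0.0, 0.718, 0.696, 0.0]
contact_force: [-0.2, -0.5, -2.1]
gripper_width: 0.118
grasp_force: 88.0
at [ 0.5673 -0.0235  0.0799] xang 88.2 F [-0.2 -0.5 -2.1] w 0.118 g 88.0 t 8.4 q7 -0.39 -> cm [ 0.09 -0.08  0.59] spin 0.0
```

```bash
python3 -m jog '[[0,0,0.1,0],[0,0,0.2,0],[0,0,0.3,0],[0,0,0.4,0],[0,0,0.5,0],[0,0,0.6,0],[0,0,0.6,0],[0,0,0.6,0]]'; python3 go.py .5665 -.0225 .074 88.2
```

```text
t: 9.07
eef_pos: [0.5669, -0.0234, 0.0735]
tool_rot: [0.0, 0.718, 0.696, 0.0]
contact_force: [-0.3, 0.6, 1.1]
gripper_width: 0.113
grasp_force: 88.5
at [ 0.5669 -0.0234  0.0735] xang 88.2 F [-0.3  0.6  1.1] w 0.113 g 88.5 t 9.1 q7 -0.39 -> cm [ 0.08 -0.04 -0.05] spin 0.0
```

```bash
python3 -m jog '[[0,0,0,0],[0,0,0,0],[0,0,0,0],[0,0,0,0],[0,0,0,0],[0,0,-1,0],[0,0,-3,0],[0,0,-6,0],[0,0,-9,0],[0,0,-12,0],[0,0,-15,0],[0,0,-17,0],[0,0,-17,0]]' -0.1 40; python3 go.py .4362 .2693 .22 100.8
```

```text
t: 10.15
eef_pos: [0.5695, -0.0229, 0.2492]
tool_rot: [0.003, 0.718, 0.696, 0.003]
contact_force: [-0.2, 0.4, 0.7]
gripper_width: 0.552
grasp_force: 0.0
at [ 0.5695 -0.0229  0.2492] xang 88.2 F [-0.2  0.4  0.7] w 0.552 g 0.0 t 10.2 q7 -0.27 -> cm [ 28.79 -14.25   2.79] spin -0.219
```

Run:
```python
from h import *
from meas import tote,thin
c=cam("top");s=cam("scene")
tote(c,(300,150,402,242),.104,"mid top")
P=cloud(s); m=(abs(P[...,2]-.104)<.012)&(abs(P[...,1]+.023)<.13)&(abs(P[...,0]-.566)<.1)
v,u=np.nonzero(m); z=P[v,u,2]; Q=np.c_[P[v,u,0],P[v,u,1]]
# level check of rim
A=np.c_[Q,np.ones(len(Q))]; k=np.linalg.lstsq(A,z,rcond=None)[0]; print("scene rim n",len(v),"med z",np.median(z),"slope",k[:2])
for t in(25,40):
  thin(c,(278,232,300,292),10,"L",t); thin(c,(318,232,345,292),10,"M",t); thin(c,(360,232,385,292),10,"probe",t)
im=cv2.cvtColor(c["pixels"],cv2.COLOR_RGB2BGR)
cv2.imwrite("pics/t3c.png",cv2.resize(im[135:310,170:415],None,fx=3.2,fy=3.2,interpolation=cv2.INTER_CUBIC))
```

```text
mid top rect c 546.3 -20.5 size 195.8 93.7 ang 88.3 long ext [-97.9 -97.8  94.6  97.9] medz 0.1021
scene rim n 762 med z 0.10114447051208114 slope [-0.01448382  0.00343122]
L c 420.3 119.1 mean [416.5 118.9] size 123.0 16.4 ang 174.5 pca 172.4
M c 418.2 12.6 mean [416.3  12.1] size 115.9 15.4 ang 175.0 pca 171.9
probe c 424.3 -89.7 mean [427.2 -91.2] size 116.5 17.9 ang 175.8 pca 172.5
L c 443.5 115.7 mean [440.4 115.5] size 71.2 10.5 ang 173.5 pca 173.8
M c 432.4 10.0 mean [428.8  10.8] size 86.6 14.1 ang 173.5 pca 171.2
probe c 425.2 -91.7 mean [428.5 -91.5] size 113.8 15.4 ang 169.1 pca 172.2
```

View pics/t3c.png

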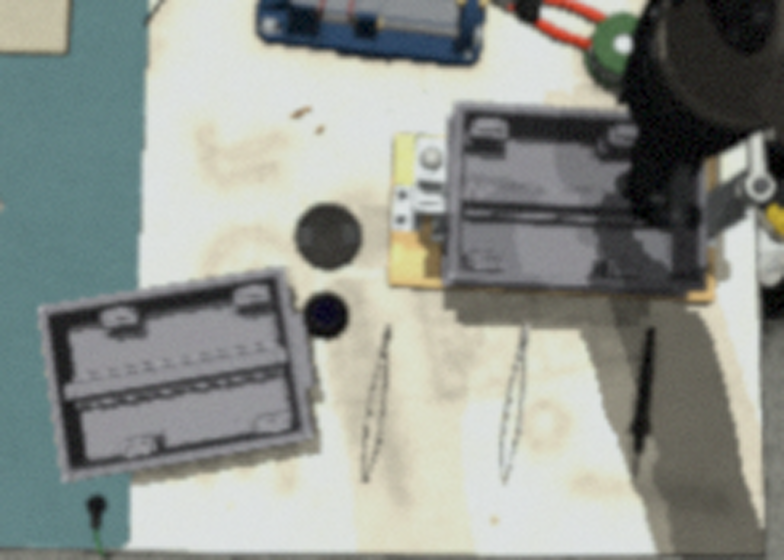

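The middle tote stands un-nested (rim at 102 mm, level); tweezers and probe are unmoved. Next the left tweezers.

```bash
python3 go.py .4206 .1187 .1 171.8
```

```text
at [ 0.5672 -0.0234  0.2446] xang 88.2 F [-0.   0.2 -1.2] w 0.551 g 0.0 t 10.2 q7 -0.27 -> cm [ 13.75 -15.13  14.42] spin -1.459
```

```bash
python3 -m jog '[[0.5,-1,0,-0.1],[1.5,-3,0,-0.2],[3,-6,0,-0.3],[5,-9,0,-0.4],[7,-12,0,-0.5],[10,-14,2,-0.6],[12,-15,4,-0.7],[13.7,-15.1,6,-0.8],[13.7,-15.1,8,-0.9],[13.7,-15.1,10,-1],[13.7,-15.1,12,-1.1],[13.7,-15.1,14,-1.2],[13.7,-15.1,14.4,-1.3],[13.7,-15.1,14.4,-1.4],[13.7,-15.1,14.4,-1.46],[13.7,-15.1,14.4,-1.46],[13.7,-15.1,14.4,-1.46],[13.7,-15.1,14.4,-1.46]]' 0.1 40; python3 go.py .4206 .1187 .003 171.8
```

```text
t: 11.75
eef_pos: [0.4197, 0.118, 0.0989]
tool_rot: [-0.0, 0.072, 0.997, -0.0]
contact_force: [-0.1, -0.5, -0.3]
gripper_width: 0.45
grasp_force: 0.0
at [0.4197 0.118  0.0989] xang 171.8 F [-0.1 -0.5 -0.3] w 0.45 g 0.0 t 11.8 q7 0.59 -> cm [-0.09  0.09  9.59] spin -0.001
```

```bash
python3 -m jog '[[-0.1,0.1,2,0],[-0.1,0.1,4,0],[-0.1,0.1,6,0],[-0.1,0.1,8,0],[-0.1,0.1,9,0],[-0.1,0.1,9.5,0],[-0.1,0.1,9.6,0],[-0.1,0.1,9.6,0],[-0.1,0.1,9.6,0]]'; python3 -m jog '[[0,0,0,0],[0,0,0,0],[0,0,0,0],[0,0,0,0],[0,0,0,0],[0,0,0,0],[0,0,0,0]]' 1 50; python3 go.py .4206 .1187 .003 171.8
```

```text
t: 12.5
eef_pos: [0.4218, 0.1192, 0.0039]
tool_rot: [0.001, 0.071, 0.997, 0.0]
contact_force: [-0.5, 0.5, -0.4]
gripper_width: 0.451
grasp_force: 0.0
t: 13.08
eef_pos: [0.4218, 0.119, 0.004]
tool_rot: [0.001, 0.071, 0.997, -0.0]
contact_force: [-0.7, -1.5, 5.6]
gripper_width: 0.117
grasp_force: 49.6
at [0.4218 0.119  0.004 ] xang 171.9 F [-0.7 -1.5  5.6] w 0.117 g 49.6 t 13.1 q7 0.38 -> cm [ 0.12 -0.05  0.1 ] spin 0.001
```

```bash
python3 -m jog '[[0,0,-1,0],[0,0,-3,0],[0,0,-6,0],[0,0,-9,0],[0,0,-12,0.1],[0,0,-15,0.2],[0,0,-17,0.3],[0,0,-18,0.4],[0,0,-18,0.5],[0,0,-18,0.6],[0,0,-18,0.7],[0,0,-18,0.8],[0,0,-18,0.9],[0,0,-18,1],[0,0,-18,1.1],[0,0,-18,1.2],[0,0,-18,1.3],[0,0,-18,1.4],[0,0,-18,1.459],[0,0,-18,1.459]]'; python3 go.py .536 -.0075 .18 88.2
```

```text
t: 14.75
eef_pos: [0.4211, 0.119, 0.1835]
tool_rot: [0.0, 0.718, 0.696, 0.0]
contact_force: [0.2, -0.0, 0.7]
gripper_width: 0.118
grasp_force: 48.9
at [0.4211 0.119  0.1835] xang 88.2 F [ 0.2 -0.   0.7] w 0.118 g 48.9 t 14.8 q7 -0.61 -> cm [-12.27  11.88   0.36] spin -0.001
```

```bash
python3 -m jog '[[-1,1,0,0],[-3,3,0,0],[-6,6,0,0],[-8,8,0,0],[-10,10,0,0],[-11.5,11.3,0,0],[-12.3,11.9,0,0],[-12.3,11.9,0.4,0],[-12.3,11.9,2,0],[-12.3,11.9,4,0],[-12.3,11.9,6,0],[-12.3,11.9,7,0],[-12.3,11.9,7.5,0],[-12.3,11.9,7.5,0],[-12.3,11.9,7.5,0]]'; python3 go.py .536 -.0075 .08 88.2;python3 - <<'E'
from h import *
c=cam("scene");save(c,"s4.png");im=cv2.imread("pics/s4.png");cv2.imwrite("pics/s4c.png",cv2.resize(im[130:270,210:380],None,fx=3.5,fy=3.5))
E
```

```text
t: 16.0
eef_pos: [0.5367, -0.0068, 0.1089]
tool_rot: [0.0, 0.717, 0.697, 0.0]
contact_force: [-0.0, -0.1, -0.3]
gripper_width: 0.116
grasp_force: 48.9
at [ 0.5367 -0.0068  0.1089] xang 88.3 F [-0.  -0.1 -0.3] w 0.116 g 48.9 t 16.0 q7 -0.41 -> cm [-0.07 -0.07  2.89] spin 0.002
```

View pics/s4c.png

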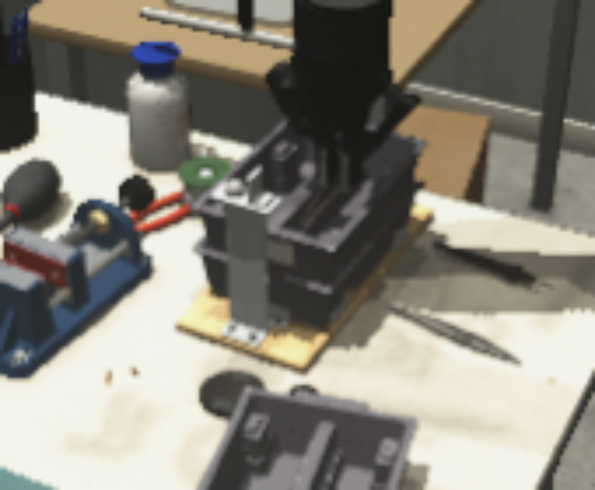

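Tweezers are held over the near compartment. Lowering and releasing with a small opening.

```bash
python3 -m jog '[[0,-0.1,1,0],[0,-0.1,2,0],[0,-0.1,2.6,0],[0,-0.1,2.9,0],[0,-0.1,2.9,0],[0,-0.1,2.9,0]]'; python3 -m jog '[[0,0,0,0],[0,0,0,0],[0,0,0,0],[0,0,-1,0],[0,0,-3,0],[0,0,-6,0],[0,0,-9,0],[0,0,-11,0],[0,0,-11,0]]' 0.54 40; python3 go.py .4266 .010 .1 171.8
```

```text
t: 16.55
eef_pos: [0.5355, -0.0074, 0.079]
tool_rot: [-0.0, 0.718, 0.696, -0.0]
contact_force: [-0.1, -0.0, 0.3]
gripper_width: 0.116
grasp_force: 48.9
t: 17.3
eef_pos: [0.5385, -0.0069, 0.1948]
tool_rot: [0.003, 0.718, 0.696, 0.003]
contact_force: [0.9, 0.2, -0.0]
gripper_width: 0.229
grasp_force: 0.0
at [ 0.5385 -0.0069  0.1948] xang 88.3 F [ 0.9  0.2 -0. ] w 0.229 g 0.0 t 17.3 q7 -0.34 -> cm [  1.35 -11.32   9.38] spin -1.458
```

```bash
python3 -m jog '[[0.1,-1,0,-0.1],[0.2,-3,0,-0.2],[0.4,-6,0,-0.3],[0.8,-8,0,-0.4],[1.1,-10,0,-0.5],[1.3,-11.3,0,-0.6],[1.35,-11.3,2,-0.7],[1.35,-11.3,4,-0.8],[1.35,-11.3,6,-0.9],[1.35,-11.3,8,-1],[1.35,-11.3,9.4,-1.1],[1.35,-11.3,9.4,-1.2],[1.35,-11.3,9.4,-1.3],[1.35,-11.3,9.4,-1.4],[1.35,-11.3,9.4,-1.46],[1.35,-11.3,9.4,-1.46],[1.35,-11.3,9.4,-1.46],[1.35,-11.3,9.4,-1.46]]' 0.1 40; python3 go.py .4266 .01 .003 171.8
python3 - <<'E'
from h import *
c=cam("scene")
P=cloud(c); g=c["pixels"].astype(int)
im=cv2.cvtColor(c["pixels"],cv2.COLOR_RGB2BGR); cv2.imwrite("pics/s5c.png",cv2.resize(im[140:290,220:400],None,fx=3.3,fy=3.3))
E
```

```text
t: 18.8
eef_pos: [0.423, 0.0093, 0.0954]
tool_rot: [0.0, 0.071, 0.997, -0.0]
contact_force: [-0.2, -0.3, 0.4]
gripper_width: 0.449
grasp_force: 0.0
at [0.423  0.0093 0.0954] xang 171.8 F [-0.2 -0.3  0.4] w 0.449 g 0.0 t 18.8 q7 0.84 -> cm [-0.35  0.12  9.24] spin 0.0
```

View pics/s5c.png

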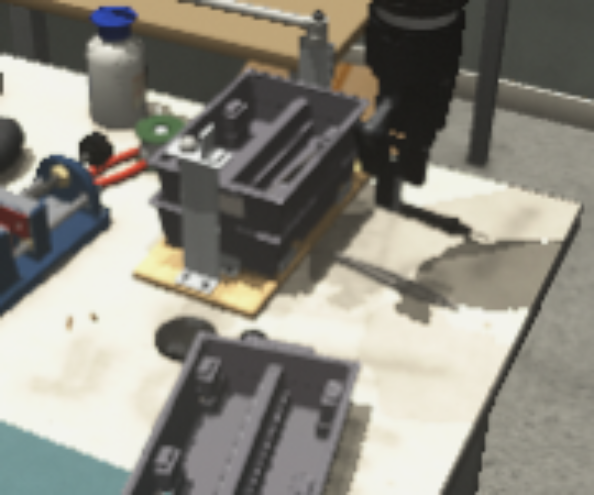

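The first tweezers lie flat in the near compartment; the second pair is still in place. Grasping it.

```bash
python3 -m jog '[[-0.3,0.1,2,0],[-0.3,0.1,4,0],[-0.3,0.1,6,0],[-0.3,0.1,8,0],[-0.3,0.1,9,0],[-0.3,0.1,9.2,0],[-0.3,0.1,9.2,0],[-0.3,0.1,9.2,0]]'; python3 -m jog '[[0,0,0,0],[0,0,0,0],[0,0,0,0],[0,0,0,0],[0,0,0,0],[0,0,0,0],[0,0,0,0]]' 1 50; python3 -m jog '[[0,0,-1,0],[0,0,-3,0],[0,0,-6,0],[0,0,-9,0],[0,0,-12,0.1],[0,0,-15,0.2],[0,0,-17,0.3],[0,0,-18,0.4],[0,0,-18,0.5],[0,0,-18,0.6],[0,0,-18,0.7],[0,0,-18,0.8],[0,0,-18,0.9],[0,0,-18,1],[0,0,-18,1.1],[0,0,-18,1.2],[0,0,-18,1.3],[0,0,-18,1.4],[0,0,-18,1.459],[0,0,-18,1.459]]'; python3 go.py .598 -.0095 .18 88.2
```

```text
t: 19.52
eef_pos: [0.4265, 0.0102, 0.0038]
tool_rot: [0.0, 0.07, 0.998, 0.0]
contact_force: [0.0, -1.0, -0.7]
gripper_width: 0.45
grasp_force: 0.0
t: 20.1
eef_pos: [0.4268, 0.0099, 0.0041]
tool_rot: [0.001, 0.071, 0.998, -0.0]
contact_force: [-1.5, -0.1, 5.5]
gripper_width: 0.117
grasp_force: 48.8
t: 21.77
eef_pos: [0.426, 0.01, 0.1836]
tool_rot: [0.0, 0.718, 0.696, 0.0]
contact_force: [-0.5, -0.1, -0.1]
gripper_width: 0.116
grasp_force: 49.0
at [0.426  0.01   0.1836] xang 88.2 F [-0.5 -0.1 -0.1] w 0.116 g 49.0 t 21.8 q7 -0.35 -> cm [-1.41 17.25  0.37] spin 0.0
```

```bash
python3 -m jog '[[-0.2,1,0,0],[-0.4,3,0,0],[-0.8,6,0,0],[-1.2,9,0,0],[-1.6,12,0,0],[-2,15,0,0],[-2.1,16.7,0,0],[-2.1,17.2,0.4,0],[-2.1,17.2,2,0],[-2.1,17.2,4,0],[-2.1,17.2,6,0],[-2.1,17.2,8,0],[-2.1,17.2,9.5,0],[-2.1,17.2,10.3,0],[-2.1,17.2,10.3,0],[-2.1,17.2,10.3,0]]'; python3 go.py .598 -.0165 .08 88.2
```

```text
t: 23.1
eef_pos: [0.5974, -0.0159, 0.0804]
tool_rot: [-0.0, 0.717, 0.697, -0.0]
contact_force: [0.5, 0.1, 0.3]
gripper_width: 0.111
grasp_force: 49.0
at [ 0.5974 -0.0159  0.0804] xang 88.4 F [0.5 0.1 0.3] w 0.111 g 49.0 t 23.1 q7 -0.45 -> cm [-0.06  0.07  0.04] spin 0.003
```

```bash
python3 -m jog '[[0,0,0,0],[0,0,0,0],[0,0,0,0],[0,0,-1,0],[0,0,-3,0],[0,0,-6,0],[0,0,-9,0],[0,0,-12,0],[0,0,-12,0],[0,0,-12,0]]' 0.54 40; python3 go.py .4362 .2693 .2 100.8
```

```text
t: 23.93
eef_pos: [0.5989, -0.0158, 0.2035]
tool_rot: [0.002, 0.717, 0.697, 0.002]
contact_force: [0.2, 0.3, -0.2]
gripper_width: 0.23
grasp_force: 0.0
at [ 0.5989 -0.0158  0.2035] xang 88.3 F [ 0.2  0.3 -0.2] w 0.23 g 0.0 t 23.9 q7 -0.36 -> cm [ 28.02 -17.09   0.25] spin -0.218
```

```bash
python3 - <<'E'
from h import *
from meas import tote
c=cam("top");tote(c,(175,210,285,295),.05,"near")
E
python3 -m jog '[[1,-0.6,0,0],[3,-1.8,0,-0.02],[6,-3.6,0,-0.04],[9,-5.4,0,-0.06],[12,-7.3,0,-0.08],[15,-9,0,-0.1],[18,-11,0,-0.12],[21,-12.8,0,-0.14],[24,-14.6,0,-0.16],[26,-16,0,-0.18],[27.5,-17,0,-0.2],[28,-17.1,2,-0.218],[28,-17.1,4,-0.218],[28,-17.1,6,-0.218],[28,-17.1,8,-0.218],[28,-17.1,8,-0.218],[28,-17.1,8,-0.218]]' -0.1; python3 go.py .4362 .2693 .019 100.8
```

```text
near rect c 436.8 266.1 size 194.7 132.7 ang 100.8 long ext [-97.4 -95.   96.4  97.4] medz 0.0487
t: 25.4
eef_pos: [0.4328, 0.2685, 0.1191]
tool_rot: [-0.001, 0.637, 0.771, -0.002]
contact_force: [-1.0, 0.1, 0.1]
gripper_width: 0.551
grasp_force: 0.0
at [0.4328 0.2685 0.1191] xang 100.9 F [-1.   0.1  0.1] w 0.551 g 0.0 t 25.4 q7 -0.85 -> cm [ 0.02  0.39 10.01] spin 0.002
```

```bash
python3 -m jog '[[0,0.3,2,0],[0,0.3,4,0],[0,0.3,6,0],[0,0.3,8,0],[0,0.3,9,0],[0,0.3,9.7,0],[0,0.3,9.9,0],[0,0.3,9.9,0],[0,0.3,9.9,0]]'; python3 go.py .4362 .2693 .02 100.8; python3 -m jog '[[0,0,0,0],[0,0,0,0],[0,0,0,0],[0,0,0,0],[0,0,0,0],[0,0,0,0],[0,0,0,0],[0,0,0,0]]' 1 90; python3 -m jog '[[0,0,-0.5,0],[0,0,-1.5,0],[0,0,-3,0],[0,0,-5,0],[0,0,-7,0],[0,0,-9,0],[0,0,-11,0],[0,0,-13,0],[0,0,-15,0],[0,0,-17,0],[0,0,-19,0],[0,0,-21,0],[0,0,-22.3,0],[0,0,-23,0],[0,0,-23,0],[0,0,-23,0]]';  python3 go.py .5665 -.024 .25 88.2
```

```text
t: 26.15
eef_pos: [0.4381, 0.2699, 0.0223]
tool_rot: [0.0, 0.637, 0.771, 0.001]
contact_force: [-0.1, -0.4, 0.0]
gripper_width: 0.552
grasp_force: 0.0
at [0.4381 0.2699 0.0223] xang 100.8 F [-0.1 -0.4  0. ] w 0.552 g 0.0 t 26.1 q7 -0.99 -> cm [-0.03 -0.2   0.23] spin 0.0
t: 26.82
eef_pos: [0.438, 0.2696, 0.0221]
tool_rot: [0.0, 0.637, 0.771, 0.0]
contact_force: [-2.2, -1.2, 6.5]
gripper_width: 0.119
grasp_force: 88.0
t: 28.15
eef_pos: [0.4373, 0.2691, 0.2512]
tool_rot: [0.0, 0.637, 0.771, -0.0]
contact_force: [0.6, -0.4, -2.0]
gripper_width: 0.116
grasp_force: 88.0
at [0.4373 0.2691 0.2512] xang 100.8 F [ 0.6 -0.4 -2. ] w 0.116 g 88.0 t 28.1 q7 -0.7 -> cm [-31.22   7.18   0.13] spin 0.22
```

```bash
python3 -m jog '[[-0.5,0.1,0,0],[-1.5,0.4,0,0.02],[-3,0.7,0,0.03],[-5,1.2,0,0.04],[-7,1.6,0,0.06],[-9,2,0,0.07],[-11,2.5,0,0.09],[-13,3,0,0.1],[-15,3.4,0,0.12],[-17,3.9,0,0.13],[-19,4.4,0,0.14],[-21,4.8,0,0.16],[-23,5.3,0,0.17],[-25,5.7,0,0.19],[-27,6.2,0,0.2],[-29,6.7,0,0.21],[-30.3,7,0,0.22],[-31,7.1,0,0.22],[-31.2,7.2,0,0.22],[-31.2,7.2,0,0.22]]'; python3 -m jog '[[0,0,0,0],[0,0,0,0]]'; python3 go.py .5665 -.0235 .127 88.2
```

```text
t: 29.82
eef_pos: [0.567, -0.0233, 0.2512]
tool_rot: [-0.0, 0.718, 0.696, 0.0]
contact_force: [0.1, 0.8, -1.4]
gripper_width: 0.116
grasp_force: 88.0
t: 29.98
eef_pos: [0.5666, -0.022, 0.2514]
tool_rot: [-0.0, 0.717, 0.697, 0.0]
contact_force: [0.1, 0.3, -1.4]
gripper_width: 0.119
grasp_force: 88.0
at [ 0.5666 -0.022   0.2514] xang 88.4 F [ 0.1  0.3 -1.4] w 0.119 g 88.0 t 30.0 q7 -0.3 -> cm [-1.500e-01 -1.000e-02  1.244e+01] spin 0.003
```

```bash
python3 -m jog '[[-0.1,0,1,0],[-0.1,0,3,0],[-0.1,0,5,0],[-0.1,0,7,0],[-0.1,0,9,0],[-0.1,0,10.5,0],[-0.1,0,11.5,0],[-0.1,0,12.2,0],[-0.1,0,12.4,0],[-0.1,0,12.4,0],[-0.1,0,12.4,0]]';python3 go.py .5665 -.0235 .118 88.2; python3 -m jog '[[0,0,0.2,0],[0,0,0.4,0],[0,0,0.6,0],[0,0,0.8,0],[0,0,0.9,0],[0,0,0.95,0],[0,0,0.95,0],[0,0,0.95,0]]'; python3 go.py .5665 -.0235 .118 88.2
```

```text
t: 30.9
eef_pos: [0.5675, -0.0244, 0.128]
tool_rot: [0.0, 0.718, 0.696, 0.0]
contact_force: [0.1, -0.7, -1.5]
gripper_width: 0.113
grasp_force: 88.0
at [ 0.5675 -0.0244  0.128 ] xang 88.2 F [ 0.1 -0.7 -1.5] w 0.113 g 88.0 t 30.9 q7 -0.39 -> cm [ 0.08 -0.1   1.  ] spin 0.0
t: 31.57
eef_pos: [0.5669, -0.0245, 0.1178]
tool_rot: [-0.0, 0.718, 0.696, 0.0]
contact_force: [-0.1, 0.5, -1.5]
gripper_width: 0.118
grasp_force: 88.1
at [ 0.5669 -0.0245  0.1178] xang 88.2 F [-0.1  0.5 -1.5] w 0.118 g 88.1 t 31.6 q7 -0.4 -> cm [ 0.1  -0.05 -0.02] spin 0.0
```

```bash
python3 -m jog '[[0,0,0.05,0],[0,0,0.1,0],[0,0,0.15,0],[0,0,0.15,0]]'; python3 -m jog '[[0,0,0,0],[0,0,0,0],[0,0,0,0],[0,0,0,0],[0,0,0,0],[0,0,-1,0],[0,0,-3,0],[0,0,-6,0],[0,0,-9,0],[0,0,-12,0],[0,0,-12,0],[0,0,-12,0]]' -0.1 40; python3 go.py .4232 -.0918 .1 171.8;  python3 - <<'E'
from h import *
from meas import tote,thin
c=cam("top")
tote(c,(295,135,405,245),.146,"top")
thin(c,(360,232,385,292),10,"probe",25)
thin(c,(360,232,385,292),10,"probe",40)
im=cv2.cvtColor(c["pixels"],cv2.COLOR_RGB2BGR)
cv2.imwrite("pics/t6c.png",cv2.resize(im[90:310,250:415],None,fx=2.7,fy=2.7,interpolation=cv2.INTER_CUBIC))
E
```

```text
t: 31.9
eef_pos: [0.5671, -0.0243, 0.1171]
tool_rot: [0.0, 0.718, 0.696, 0.0]
contact_force: [-2.6, 0.4, 7.0]
gripper_width: 0.113
grasp_force: 89.1
t: 32.9
eef_pos: [0.5682, -0.0243, 0.239]
tool_rot: [0.002, 0.718, 0.696, 0.002]
contact_force: [0.4, -1.3, -1.2]
gripper_width: 0.547
grasp_force: 0.0
at [ 0.5682 -0.0243  0.239 ] xang 88.2 F [ 0.4 -1.3 -1.2] w 0.547 g 0.0 t 32.9 q7 -0.31 -> cm [ -7.2  -14.35  13.83] spin -1.459
top rect c 565.7 -31.8 size 206.4 132.2 ang 88.2 long ext [-103.2  -96.4  102.6  103.2] medz 0.144
probe c 430.7 -90.4 mean [434.4 -90.2] size 128.2 25.1 ang 2.2 pca 176.8
probe c 425.3 -89.1 mean [425.6 -91. ] size 114.2 15.4 ang 174.8 pca 172.4
```

View pics/t6c.png

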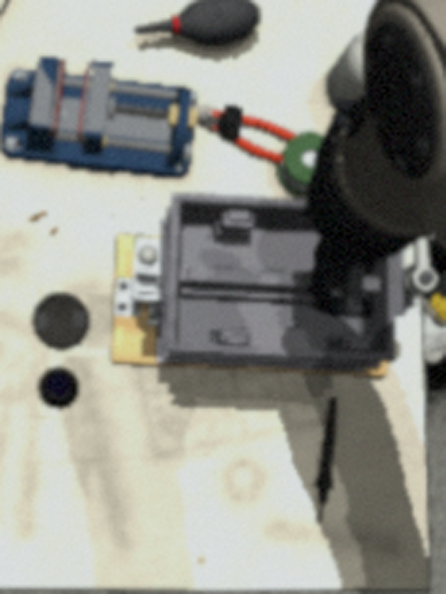

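The top tote is stacked (rim at 144 mm) and the probe is still at crop (328,445). Going for the probe.

```bash
python3 -m jog '[[-0.5,-1,0,-0.1],[-1.5,-3,0,-0.2],[-3,-6,0,-0.3],[-4.5,-9,0,-0.4],[-6,-12,0,-0.5],[-7,-14,0,-0.6],[-7,-14.3,0,-0.7],[-7,-14.3,2,-0.8],[-7,-14.3,5,-0.9],[-7,-14.3,8,-1],[-7,-14.3,11,-1.1],[-7,-14.3,13,-1.2],[-7,-14.3,13.8,-1.3],[-7,-14.3,13.8,-1.4],[-7,-14.3,13.8,-1.46],[-7,-14.3,13.8,-1.46],[-7,-14.3,13.8,-1.46],[-7,-14.3,13.8,-1.46]]' 0.1 40; python3 go.py .4245 -.0918 .005 172
```

```text
t: 34.45
eef_pos: [0.4213, -0.0901, 0.098]
tool_rot: [-0.0, 0.072, 0.997, 0.0]
contact_force: [-0.1, 0.7, 0.7]
gripper_width: 0.45
grasp_force: 0.0
at [ 0.4213 -0.0901  0.098 ] xang 171.8 F [-0.1  0.7  0.7] w 0.45 g 0.0 t 34.5 q7 1.1 -> cm [-0.34 -0.13  9.3 ] spin -0.004
```

```bash
python3 -m jog '[[-0.2,-0.1,2,0],[-0.2,-0.1,4,0],[-0.2,-0.1,6,0],[-0.2,-0.1,8,0],[-0.2,-0.1,9,0],[-0.2,-0.1,9.4,0],[-0.2,-0.1,9.4,0],[-0.2,-0.1,9.4,0]]'; python3 -m jog '[[0,0,0,0],[0,0,0,0],[0,0,0,0],[0,0,0,0],[0,0,0,0],[0,0,0,0],[0,0,0,0]]' 1 60; python3 -m jog '[[0,0,-1,0],[0,0,-3,0],[0,0,-6,0],[0,0,-9,0],[0,0,-12,0.1],[0,0,-15,0.2],[0,0,-18,0.3],[0,0,-21,0.4],[0,0,-22,0.5],[0,0,-22,0.6],[0,0,-22,0.7],[0,0,-22,0.8],[0,0,-22,0.9],[0,0,-22,1],[0,0,-22,1.1],[0,0,-22,1.2],[0,0,-22,1.3],[0,0,-22,1.4],[0,0,-22,1.459],[0,0,-22,1.459]]'; python3 go.py .536 -.038 .22 88.2
```

```text
t: 35.12
eef_pos: [0.4239, -0.0912, 0.0047]
tool_rot: [0.0, 0.071, 0.997, -0.0]
contact_force: [0.2, -0.3, -0.2]
gripper_width: 0.455
grasp_force: 0.0
t: 35.7
eef_pos: [0.4242, -0.0915, 0.0053]
tool_rot: [0.001, 0.071, 0.997, -0.0]
contact_force: [-1.7, 0.4, 7.8]
gripper_width: 0.103
grasp_force: 58.7
t: 37.37
eef_pos: [0.4234, -0.0912, 0.2246]
tool_rot: [0.0, 0.718, 0.696, -0.0]
contact_force: [0.4, 1.1, 0.2]
gripper_width: 0.103
grasp_force: 58.7
at [ 0.4234 -0.0912  0.2246] xang 88.2 F [0.4 1.1 0.2] w 0.103 g 58.7 t 37.4 q7 -0.07 -> cm [ 5.68 11.08  0.47] spin -0.001
```

```bash
python3 -m jog '[[0.5,1,0,0],[1.5,3,0,0],[3,6,0,0],[4.5,8.5,0,0],[5.5,10.3,0,0],[6,11,0,0],[6,11,0.5,0],[6,11,2,0],[6,11,4,0],[6,11,6,0],[6,11,8,0],[6,11,9.5,0],[6,11,10.2,0],[6,11,10.2,0],[6,11,10.2,0]]'; python3 go.py .536 -.0345 .12 88.2
```

```text
t: 38.62
eef_pos: [0.5348, -0.0352, 0.1226]
tool_rot: [-0.0, 0.718, 0.696, -0.0]
contact_force: [0.8, 0.0, -0.2]
gripper_width: 0.107
grasp_force: 58.7
at [ 0.5348 -0.0352  0.1226] xang 88.3 F [ 0.8  0.  -0.2] w 0.107 g 58.7 t 38.6 q7 -0.41 -> cm [0.07 0.12 0.26] spin 0.001
```

```bash
python3 -m jog '[[0,0.1,0.2,0],[0,0.1,0.2,0]]'; python3 -m jog '[[0,0,0,0],[0,0,0,0],[0,0,0,0],[0,0,-1,0],[0,0,-3,0],[0,0,-6,0],[0,0,-9,0],[0,0,-13,0],[0,0,-15,0],[-2,-10,-15,0],[-2,-14,-15,0],[-2,-14,-15,0],[-2,-14,-15,0]]' 0.54 40
python3 - <<'E'
from h import *
c=cam("top"); P=cloud(c)
m=(P[...,2]>.15)&(P[...,2]<.172)&(P[...,0]>.575)&(P[...,0]<.80)&(P[...,1]<-.1)&(P[...,1]>-.16)
v,u=np.nonzero(m); Q=cast(c,np.c_[u,v],.162)
k=np.polyfit(Q[:,0],Q[:,1],1); r=Q[:,1]-np.polyval(k,Q[:,0]); g=abs(r)<.006; k=np.polyfit(Q[g,0],Q[g,1],1)
print("bar",len(v),k,"y at .565",np.polyval(k,.565),"ang deg",np.degrees(np.arctan(k[0])), "xmax",Q[g,0].max())
m=(P[...,2]>.185)&(P[...,2]<.21)&(P[...,0]>.6)&(P[...,0]<.8)&(abs(P[...,1]+.13)<.04)
v,u=np.nonzero(m); Q=cast(c,np.c_[u,v],.198); print("knob top",len(v),Q.mean(0),np.ptp(Q,axis=0))
im=cv2.cvtColor(c["pixels"],cv2.COLOR_RGB2BGR)
cv2.imwrite("pics/t7c.png",cv2.resize(im[80:310,250:415],None,fx=2.6,fy=2.6,interpolation=cv2.INTER_CUBIC))
E
```

```text
t: 38.78
eef_pos: [0.537, -0.0349, 0.1212]
tool_rot: [0.001, 0.718, 0.696, 0.001]
contact_force: [0.4, 1.3, -0.7]
gripper_width: 0.1
grasp_force: 58.7
t: 39.87
eef_pos: [0.391, -0.0506, 0.2701]
tool_rot: [-0.0, 0.718, 0.696, -0.002]
contact_force: [-0.3, -1.0, 0.0]
gripper_width: 0.228
grasp_force: 0.0
bar 504 [ 0.01034339 -0.1371868 ] y at .565 -0.131342787717074 ang deg 0.5926112121336823 xmax 0.7983390956136348
knob top 54 [ 0.68742932 -0.12941223  0.198     ] [0.01615554 0.01792277 0.        ]
```

View pics/t7c.png

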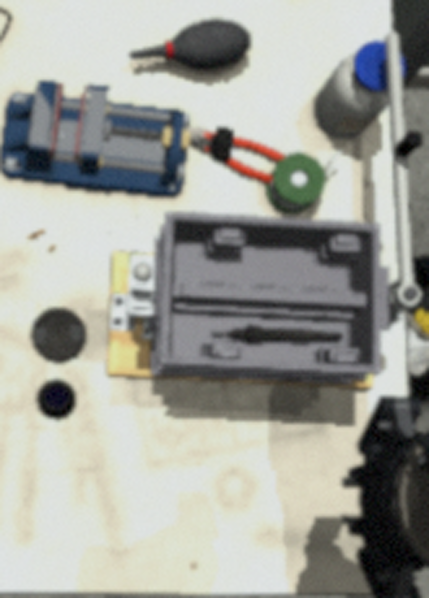

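The probe lies in the top tote; the knob is at (0.687, -0.129), hinge at (0.562, -0.131). Moving over the knob.

```bash
python3 go.py .6874 -.1294 .27 0.6
```

```text
at [ 0.39   -0.051   0.2702] xang 88.2 F [-2.1  0.2 -0.8] w 0.229 g 0.0 t 39.9 q7 -0.04 -> cm [-6.91 29.96 -0.06] spin 1.529
```

```bash
python3 -m jog '[[-0.5,2,0,0.1],[-1,5,0,0.2],[-1.5,8,0,0.3],[-2,11,0,0.4],[-3,14,0,0.5],[-4,17,0,0.6],[-5,20,0,0.7],[-6,23,0,0.8],[-6.5,26,0,0.9],[-6.9,28,0,1],[-6.9,30,0,1.1],[-6.9,30,0,1.2],[-6.9,30,0,1.3],[-6.9,30,0,1.4],[-6.9,30,0,1.5],[-6.9,30,0,1.529],[-6.9,30,0,1.529],[-6.9,30,0,1.529],[-6.9,30,0,1.529]]' 0.35 60; python3 go.py .6874 -.1294 .172 0.6
```

```text
t: 41.5
eef_pos: [0.6938, -0.1283, 0.2706]
tool_rot: [-0.0, 1.0, 0.007, 0.0]
contact_force: [1.4, -0.2, -0.6]
gripper_width: 0.326
grasp_force: 0.0
at [ 0.6938 -0.1283  0.2706] xang 0.7 F [ 1.4 -0.2 -0.6] w 0.326 g 0.0 t 41.5 q7 -1.62 -> cm [-0.64  0.1   9.86] spin 0.003
```

```bash
python3 -m jog '[[-0.2,0,0,0],[-0.2,0,2,0],[-0.2,0,4,0],[-0.2,0,6,0],[-0.2,0,8,0],[-0.2,0,9,0],[-0.2,0,9.8,0],[-0.2,0,9.8,0],[-0.2,0,9.8,0]]'; python3 go.py .6874 -.1294 .172 0.6
python3 - <<'E'
import numpy as np
# arc rows in the tool frame of xang=.6 (tool y = clockwise right)
a0=np.radians(.6)
for i in range(1,21):
    a=a0+np.radians(87.6)*i/20; d=12.5*np.array([np.cos(a)-np.cos(a0),np.sin(a)-np.sin(a0)])
    x=d@[np.cos(a0),np.sin(a0)]; y=d@[np.sin(a0),-np.cos(a0)]
    print([round(x,1),round(y,1),0,round(-(a-a0),2)],end=',')
E
```

```text
t: 42.25
eef_pos: [0.6919, -0.1284, 0.1729]
tool_rot: [-0.0, 1.0, 0.006, 0.0]
contact_force: [0.2, 0.3, 0.9]
gripper_width: 0.323
grasp_force: 0.0
at [ 0.6919 -0.1284  0.1729] xang 0.7 F [0.2 0.3 0.9] w 0.323 g 0.0 t 42.2 q7 -1.65 -> cm [-0.45  0.09  0.09] spin 0.001
[np.float64(-0.0), np.float64(-1.0), 0, np.float64(-0.08)],[np.float64(-0.1), np.float64(-1.9), 0, np.float64(-0.15)],[np.float64(-0.3), np.float64(-2.8), 0, np.float64(-0.23)],[np.float64(-0.6), np.float64(-3.8), 0, np.float64(-0.31)],[np.float64(-0.9), np.float64(-4.7), 0, np.float64(-0.38)],[np.float64(-1.3), np.float64(-5.5), 0, np.float64(-0.46)],[np.float64(-1.7), np.float64(-6.4), 0, np.float64(-0.54)],[np.float64(-2.3), np.float64(-7.2), 0, np.float64(-0.61)],[np.float64(-2.8), np.float64(-7.9), 0, np.float64(-0.69)],[np.float64(-3.5), np.float64(-8.7), 0, np.float64(-0.76)],[np.float64(-4.2), np.float64(-9.3), 0, np.float64(-0.84)],[np.float64(-4.9), np.float64(-9.9), 0, np.float64(-0.92)],[np.float64(-5.7), np.float64(-10.5), 0, np.float64(-0.99)],[np.float64(-6.5), np.float64(-11.0), 0, np.float64(-1.07)],[np.float64(-7.4), np.float64(-11.4), 0, np.float64(-1.15)],[np.float64(-8.2), np.float64(-11.8), 0, np.float64(-1.22)],[np.float64(-9.2), np.float64(-12.0), 0, np.float64(-1.3)],[np.float64(-10.1), np.float64(-12.3), 0, np.float64(-1.38)],[np.float64(-11.0), np.float64(-12.4), 0, np.float64(-1.45)],[np.float64(-12.0), np.float64(-12.5), 0, np.float64(-1.53)],
```

```bash
python3 -m jog '[[-0.4,-1,0,-0.08],[-0.5,-1.9,0,-0.15],[-0.7,-2.8,0,-0.23],[-1,-3.8,0,-0.31],[-1.3,-4.7,0,-0.38],[-1.7,-5.5,0,-0.46],[-2.1,-6.4,0,-0.54],[-2.7,-7.2,0,-0.61],[-3.2,-7.9,0,-0.69],[-3.9,-8.7,0,-0.76],[-4.6,-9.3,0,-0.84],[-5.3,-9.9,0,-0.92],[-6.1,-10.5,0,-0.99],[-6.9,-11,0,-1.07],[-7.8,-11.4,0,-1.15],[-8.6,-11.8,0,-1.22],[-9.6,-12,0,-1.3],[-10.5,-12.3,0,-1.38],[-10.5,-12.3,0,-1.38],[-10.5,-12.3,0,-1.38]]'; python3 go.py .5663 -.0058 .172 88.2
python3 - <<'E'
from h import *
c=cam("scene");save(c,"s8.png");im=cv2.imread("pics/s8.png");cv2.imwrite("pics/s8c.png",cv2.resize(im[110:260,210:380],None,fx=3.5,fy=3.5))
E
```

```text
t: 43.92
eef_pos: [0.586, -0.0068, 0.1737]
tool_rot: [0.001, 0.768, 0.64, 0.001]
contact_force: [0.1, -0.5, -0.3]
gripper_width: 0.327
grasp_force: 0.0
at [ 0.586  -0.0068  0.1737] xang 79.6 F [ 0.1 -0.5 -0.3] w 0.327 g 0.0 t 43.9 q7 -0.62 -> cm [-0.26 -1.96  0.16] spin -0.15
```

View pics/s8c.png

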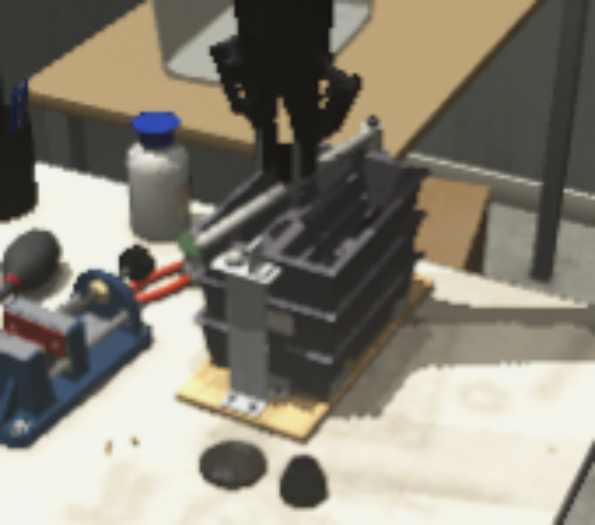

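The bar has swung nearly over the stack; it still has to go into the catch. Gripping the knob and pressing it home.

```bash
python3 -m jog '[[0,0,0,0],[0,0,0,0],[0,0,0,0],[0,0,0,0],[0,0,0,0]]' 1 40; python3 -m jog '[[0,-0.4,0,-0.03],[0,-0.8,0,-0.06],[-0.1,-1.2,0,-0.1],[-0.2,-1.6,0,-0.13],[-0.2,-1.9,0,-0.15],[-0.2,-2,0,-0.15],[-0.2,-2,0,-0.15]]'; python3 go.py .5663 -.0058 .172 88.2
```

```text
t: 44.38
eef_pos: [0.5862, -0.007, 0.173]
tool_rot: [0.001, 0.768, 0.641, 0.001]
contact_force: [0.3, -2.1, 5.7]
gripper_width: 0.17
grasp_force: 39.1
t: 44.97
eef_pos: [0.5684, -0.0052, 0.1732]
tool_rot: [0.002, 0.718, 0.696, 0.003]
contact_force: [10.5, -0.0, -2.2]
gripper_width: 0.171
grasp_force: 39.6
at [ 0.5684 -0.0052  0.1732] xang 88.3 F [10.5 -0.  -2.2] w 0.171 g 39.6 t 45.0 q7 -0.48 -> cm [-0.07 -0.21  0.12] spin 0.001
```

```bash
python3 -m jog '[[0,-0.1,0,0],[0,-0.2,0,0],[0,-0.2,0,0],[0,-0.2,0,0]]'; python3 -m jog '[[0,-0.1,0,0],[0,-0.2,0,0],[0,-0.2,0,0],[0,-0.2,0,0]]'
```

```text
t: 45.3
eef_pos: [0.5683, -0.0052, 0.1733]
tool_rot: [0.003, 0.718, 0.696, 0.005]
contact_force: [16.3, 0.3, -8.3]
gripper_width: 0.167
grasp_force: 39.4
t: 45.63
eef_pos: [0.5682, -0.0052, 0.1734]
tool_rot: [0.004, 0.718, 0.696, 0.006]
contact_force: [22.7, -0.3, -13.8]
gripper_width: 0.166
grasp_force: 39.4
```

Stiff at over 20 N, well beyond the 6 N of the ball, so it's at the end stop. Relaxing, releasing and checking.

```bash
python3 -m jog '[[0,0.2,0,0],[0,0.3,0,0],[0,0.3,0,0]]'; python3 -m jog '[[0,0,0,0],[0,0,0,0],[0,0,0,0],[0,0,0,0],[0,0,-2,0],[0,0,-5,0],[0,0,-8,0],[2,-4,-9,0],[4,-8,-9,0],[6,-12,-9,0],[6,-15,-9,0],[6,-18,-9,0],[6,-18,-9,0]]' 0.3
python3 - <<'E'
from h import *
c=cam("top"); s=cam("scene"); P=cloud(c)
m=(P[...,2]>.152)&(P[...,2]<.172)&(abs(P[...,0]-.566)<.03)&(P[...,1]>-.115)&(P[...,1]<.09)
v,u=np.nonzero(m); Q=cast(c,np.c_[u,v],.162); k=np.polyfit(Q[:,1],Q[:,0],1); g=abs(Q[:,0]-np.polyval(k,Q[:,1]))<.006; k=np.polyfit(Q[g,1],Q[g,0],1)
print("bar ang",90-np.degrees(np.arctan(k[0])),"x at hinge",np.polyval(k,-.1307),len(v))
a=cv2.cvtColor(c["pixels"],cv2.COLOR_RGB2BGR)[150:260,270:420]; b=cv2.cvtColor(s["pixels"],cv2.COLOR_RGB2BGR)[110:240,210:380]
cv2.imwrite("pics/e9.png",np.hstack([cv2.resize(a,(390,286),interpolation=cv2.INTER_CUBIC),cv2.resize(b,(374,286),interpolation=cv2.INTER_CUBIC)]))
o=bot.get_obs();print(o["eef_pos"],o["contact_force"],o["t"])
E
```

```text
t: 45.88
eef_pos: [0.5684, -0.0052, 0.1732]
tool_rot: [0.002, 0.718, 0.696, 0.003]
contact_force: [12.8, 0.2, -3.8]
gripper_width: 0.163
grasp_force: 39.8
t: 46.97
eef_pos: [0.3801, 0.0604, 0.2613]
tool_rot: [0.001, 0.716, 0.698, -0.003]
contact_force: [-0.4, -1.3, 0.0]
gripper_width: 0.351
grasp_force: 0.0
bar ang 88.1930404024738 x at hinge 0.5648251657770745 500
[0.38524947 0.05967802 0.26249887] [0.61186931 0.56589973 0.74969696] 47.0667
```

View pics/e9.png

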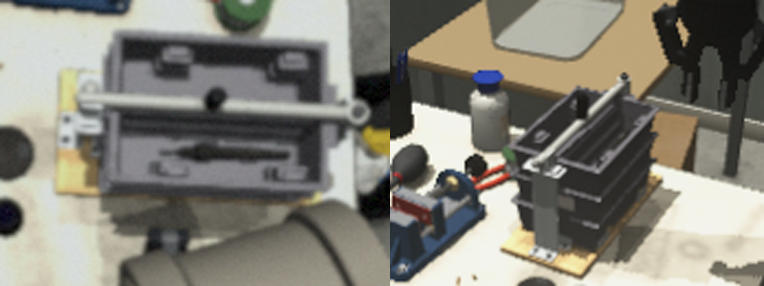

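```bash
python3 -c "
from station import bot
print(bot.hand_in())"
```

```text
the job is handed in; nothing more can be done
None
```

I handed the job in at about 47 s (no verdict was returned): both tweezers are in the middle tote, the black probe is in the top one, there were no screwdrivers on the bench, the totes stand un-nested, and the keeper bar measures shut against its stop.

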